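# Clamp the recipe cards in a lever arch file

### The job

The recipe file on the kitchen table lies open and its loose cards need clamping. Lift the file's lever so that its rings spring open, take the steel press bar that lies at the left and slide it over the two posts, level, and push it down until it bears firmly on the pile of cards, with about a kilogram of push and not much more, or they crease; it should stay clamped there when you let go. Then press the lever right down so that the rings snap shut and stay shut, pushing no harder than that needs; leave the bar on the cards and everything else on the table where it is.

Things in the scene. Friction and masses are not known exactly. Their poses are not given: they have to be found in the camera images.
- recipe_file: Half-height lever arch file lying open and flat, fixed: dark grey boards 3 mm thick with pale lining, 394 mm (x) by 250 mm (y). Origin on the table top midway between the feet of two steel posts; z up. The cards lie at -x of the posts (robot's side); the arches, lever, spine and open front cover at +x. The lever's free end points to the file's -y.
- posts_mid (a point): Point midway between the tips of the two posts, 52 mm above the table; orientation is the file's. The posts stand 40 mm from it on either side along y, are 6 mm thick and taper over their last 5.5 mm to 2.4 mm.
- arches (a joint): The two ring arches (4.4 mm wire, one at each post), rad; sprung, they move only with the lever. 0: shut, rising from a shaft at x = 34, z = 10 mm of the file to z = 60 mm and down on the post tips, so that nothing passes. About 0.85: open, leaning to +x, tips at x = 45, z = 65 mm, posts free from above.
- lever (a joint): Lever that works the arches, rad. 0: shut, level along the file's -y, on a rigid stop. Grows as its end is lifted, to 1.3 (rings fully open). Below about 0.18 a spring holds it shut (4 to 6 N at the tab to lift it); beyond, it is thrown open to 1.3. Pressing it shut takes up to 10 N square to it at the tab; below 0.18 it snaps to 0 by itself. Over 25 N strains it.
- lever_tab (a point): Point on the lever's top face, 66 mm from the pivot, moves with it; shut, at x = 44, y = -114, z = 24 mm of the file. The lever is a steel channel 14 mm wide (x), 8 mm deep, ending rounded 75 mm from the pivot; shut, its underside is 16 mm above the table and its end can be pinched across x: the cards reach only to y = -95 mm.
- lever_pivot (a point): The lever's pivot axis (along the file's x), at x = 44, y = -48, z = 20 mm of the file, in a small tower of two plates 27 mm high and 21 mm wide (x). Orientation is the file's.
- press_bar: Loose steel press bar at the left (may swap with the opener), 70 to 105 g. Strip 30 mm (x) by 118 mm (y), 5 mm thick; a rib 12 mm wide, 52 mm long (y), 17 mm high down its middle is pinched across x, fingertips on the strip beside it. Origin: centre of the underside. Holes at y = -40 and +40 mm, 8 mm wide, with sprung tongues that grip the posts: 1 to 6 N to slide, stays put. Symmetric.
- cards: Pile of punched recipe cards filed on the posts, fixed: 110 mm (x, -96 to +14) by 190 mm (y). Origin 5 mm above the table midway between the posts, axes as the file's. How many are filed is not known: the top is 22 to 38 mm above the table, and gives 1 mm for about 2.5 N, up to 11 mm. Well clamped, the bar presses them with some 11 N; over 16 N creases them.
- opener: White bottle opener 174x41x20 mm, lying on the table at the left; origin at the centre of its underside, length along its x. A bystander.
- mug: Striped mug, 80 mm wide, 89 mm high; origin at the centre of its underside. A bystander.
- salt_shaker: Salt shaker, 44 mm wide, 90 mm high; origin at the centre of its underside. A bystander.
- spice_jar: Spice jar with a white cap, 47 mm wide, 98 mm high; origin at the centre of its underside. A bystander.
- sugar_tin: Orange canister with a brown lid, 102x102x140 mm; origin at the centre of its underside. A bystander.
- egg_box: Egg box of pulp board, 106x156x72 mm; origin at the centre of its underside. A bystander.
- blue_pen: Ball pen, 142 mm long, 10 mm thick; origin at the middle of its underside. A bystander.

How it is judged:
On the way, in this order (a step that is already met when the one before it is completed fails the run):
1. the lever is up and the rings stand open (value of joint lever above 1.15 rad), for 0.2 s.
2. with the rings open, the bar is on both posts, level, and is pressed on the cards with more than 7 N (contact force between press_bar and cards above 7 N and horizontal distance between press_bar and recipe_file below 0.006 m and angle between the y axis of press_bar and the y axis of recipe_file, either way round below 0.08 rad and angle between press_bar's own z axis and vertical below 0.12 rad and height (world z) of press_bar below 0.041 m and value of joint lever above 1 rad), for 0.2 s.
At the end, for the whole second after the job is handed in: The lever lies shut (within 0.04 rad), the bar is on both posts (within 6 mm of the midpoint, turned and tilted less than about 5 and 7 degrees), still bears on the cards (more than 0.5 N) and is still (value of joint lever below 0.04 rad and contact force between press_bar and cards above 0.5 N and horizontal distance between press_bar and recipe_file below 0.006 m and angle between the y axis of press_bar and the y axis of recipe_file, either way round below 0.08 rad and angle between press_bar's own z axis and vertical below 0.12 rad and height (world z) of press_bar below 0.041 m and linear speed of press_bar below 0.02 m/s); the robot touches nothing.
It fails at once if the bar presses the cards with more than 16 N (contact force between press_bar and cards above 16 N).
It fails at once if the lever is pushed or pulled with more than 25 N in all (contact force between the arm and lever above 25 N).
It fails at once if a bystander is moved by more than 25 mm (distance of any of opener, mug, salt_shaker, spice_jar, sugar_tin, egg_box, blue_pen from where it was at the start of the episode above 0.025 m).
It also fails if it takes over 72 s, if anything falls off the work surface, if the arm or the gripper's body presses on something with over 40 N, if the wrist force passes 120 N, or if a joint passes its speed limit or range.

### The arm

A 6-joint arm with a two-finger parallel gripper is mounted at the origin on a cart in front of the work surface, level with it; the furniture and walls round the work are solid. World frame = base frame: x ahead of the robot, y to its left, z up, the work surface at z = 0. Lengths are in m, angles in rad, forces in N, time in s.
With the tool pointing down it reaches from about 0.225 to 0.875 m from the base axis. Payload 3.4 kg.
Tool frame: the origin (TCP) lies at the very end of the fingers, on their centre line; the grasp point (between the pads) lies behind it (manip.grasp_offset is the z of the grasp point in the tool frame, in m); z points along the fingers, y is the line along which they close (so a half turn about z gives the same grasp; the last joint's range is limited). The gripper opens to 85 mm and grips with 20 to 120 N. Pads are 22 mm wide; open, the fingers measure 114 mm over their backs; the gripper's body (76 mm by 85 mm) begins 54 mm behind the grasp point. The pads swing forward as they close: fully open they stand 13 mm farther back than shut.
Start: joints at [-1.42, 0.276, 1.505, -0, 1.361, -0.121], TCP at [0.154, -0.554, 0.231] pointing down, gripper open.
Joint ranges: [-2.89, 2.89], [-0.75, 2.08], [0.22, 2.7], [-1.18, 4.32], [0.11, 2.71], [-2.7, 2.7]. Speed limits (rad/s): [2.57, 2.57, 3.14, 3.14, 3.14, 3.14].

### API

Orientations are given as a unit quaternion [w, x, y, z].
In Python, from rig import manip gives the robot as it stands.
- The arm moves only by the shell command python3 -m pendant 'ROWS' [FORCE]. ROWS is JSON, a list of rows, each an object of numbers: "dx", "dy", "dz": the shift along the tool's x, y, z in m; "rx", "ry", "rz": the turn, a rotation vector about the tool's x, y, z in degrees; "hand": the finger opening in m, from 0 to 0.0854. In form: [{"dx": .., "dy": .., "dz": .., "rx": .., "ry": .., "rz": .., "hand": ..}, ...]. A call has 1 to 12 rows; each row shifts and turns the commanded pose from where the row before left it, along the tool's axes as they then stand; what a row does not reach is not made up. A row lasts 1/12 s, in which the tool goes at most 41.7 mm and 7.16 degrees, less where a joint would pass 70% of its speed; a pose out of reach is approached as far as the arm can. A call is refused whole if a number of a shift passes 0.0417 or a number of a turn 7.16, either way. A call with a gripper value outside its range is refused whole. The fingers move at their own pace and stop on an object; FORCE is the grip in N (left out, the last holds). Time passes only in rows, so rows that do not move let the fingers close. It gives the time, the measured TCP pose, the force, the opening and the grip force at its end, in the units of the state.
- manip.get_state(): the state, without advancing time (a new reading comes with each control period).
- manip.get_image(name): name is "side" or "top"; returns a dict with "frame" (420x560x3 uint8, red, green, blue), "fx", "fy", "cx", "cy" (pixels), "distortion" ([k1, k2, p1, p2, k3] as OpenCV has them; the pictures are not rectified), "position" and "attitude" of the camera in the world. Camera axes: x right, y up, looking along -z (the intrinsics and any distortion apply to the point x, -y, -z); pixel columns grow to the right and rows downward; lengths in m; the calibration is good to about 2 mm. A picture is of the moment at which its call begins. There is no depth.
- manip.sign_off(): hands the job in; it is judged then, once.
The state is a dict: "clock": time; "qpos": joint angles; "qd": joint speeds; "effort": joint torques, N m; "position": TCP position; "ee_rot": TCP orientation; "contact_force": force on the tool from outside, world axes, zero at the start; "moment": the same for the moment, N m; "width": finger opening in m; "gripper_force": force on a finger pad.
Only numpy, scipy, OpenCV 4.12 (cv2) and the standard library are available. Lean on these libraries where they do the work, as an engineer would, in place of code of your own. Each camera call takes 0.05 s, during which the arm holds its last target. There are 200 camera calls.

## Working session

There is one attempt and no reset: what is moved stays moved. The work goes in short steps, Python scripts to look and compute and a shell command to move; the robot and the scene stay as the last step left them, time stands still between calls to the robot, and variables do not carry over. Pictures are saved under pics/ and viewed, at most 10 in all, crops included, and the job is handed in when it is done.

```bash
ls; mkdir -p pics
cat > h.py <<'E'
import numpy as np, cv2
from scipy.spatial.transform import Rotation as R
from rig import manip
def rot(q): return R.from_quat([q[1],q[2],q[3],q[0]])
def ray(im,px):
    K=np.array([[im['fx'],0,im['cx']],[0,im['fy'],im['cy']],[0,0,1.]])
    p=cv2.undistortPoints(np.array(px,float).reshape(-1,1,2),K,np.array(im['distortion'],float)).reshape(-1,2)
    d=np.c_[p[:,0],-p[:,1],-np.ones(len(p))]
    return np.array(im['position']),rot(im['attitude']).apply(d)
def onz(im,px,z):
    o,d=ray(im,px); return o+d*((z-o[2])/d[:,2])[:,None]
def tri(ia,pa,ib,pb):
    o1,d1=ray(ia,pa);o2,d2=ray(ib,pb);out=[]
    for a,b in zip(d1,d2):
        s=np.linalg.lstsq(np.c_[a,-b],o2-o1,rcond=None)[0]
        p,q=o1+a*s[0],o2+b*s[1]; out.append(np.r_[(p+q)/2,np.linalg.norm(p-q)])
    return np.array(out)
def proj(im,P):
    K=np.array([[im['fx'],0,im['cx']],[0,im['fy'],im['cy']],[0,0,1.]])
    c=rot(im['attitude']).inv().apply(np.atleast_2d(P)-im['position'])*[1,-1,-1]
    return cv2.projectPoints(c,np.zeros(3),np.zeros(3),K,np.array(im['distortion'],float))[0].reshape(-1,2)
def shot(n,f,crop=None,s=1):
    im=manip.get_image(n); a=im['frame'][...,::-1]
    if crop: x0,y0,x1,y1=crop; a=a[y0:y1,x0:x1]
    cv2.imwrite('pics/'+f,cv2.resize(a,None,fx=s,fy=s,interpolation=cv2.INTER_CUBIC)); return im
E
python3 - <<'E'
from h import *
import pickle
for n in('top','side'):
    im=shot(n,n+'0.png',None,1.4); pickle.dump(im,open(n+'0.pkl','wb')); print(n,im['position'],im['attitude'],im['fx'],im['distortion'])
s=manip.get_state(); print(s,manip.grasp_offset)
E
```

```text
pics
top [ 0.36967245 -0.00393947  1.25975411] [-0.70376868 -0.05002047  0.05000586  0.70689958] 508.86984875560745 [0.00623849 0.         0.         0.         0.        ]
side [-0.05704776  0.84413822  0.8319488 ] [-0.27141424 -0.12696236  0.4296435   0.8518341 ] 487.5803674365145 [-0.10716619  0.          0.          0.          0.        ]
{'clock': 0.1, 'qpos': array([-1.41997984e+00,  2.76544045e-01,  1.50599489e+00,  1.96493821e-06,
        1.36071729e+00, -1.21034572e-01]), 'qd': array([-0.00119129, -0.00134648, -0.00246985, -0.00166757, -0.00271014,
        0.00110305]), 'effort': array([ 1.15283605e-03, -4.17701161e+01, -2.46405280e+01, -1.24063490e-04,
        5.81098924e-03,  1.12143903e-05]), 'position': array([ 0.15430141, -0.55342258,  0.23052385]), 'ee_rot': array([-8.31705538e-04,  9.90776025e-01,  1.35507111e-01, -1.14250025e-05]), 'contact_force': array([ 0.02238469, -0.42715013, -0.13586159]), 'moment': array([0.08398128, 0.02989679, 0.02480776]), 'gripper_force': 0.0, 'width': 0.08558457706196669} -0.0187
```

View pics/top0.png

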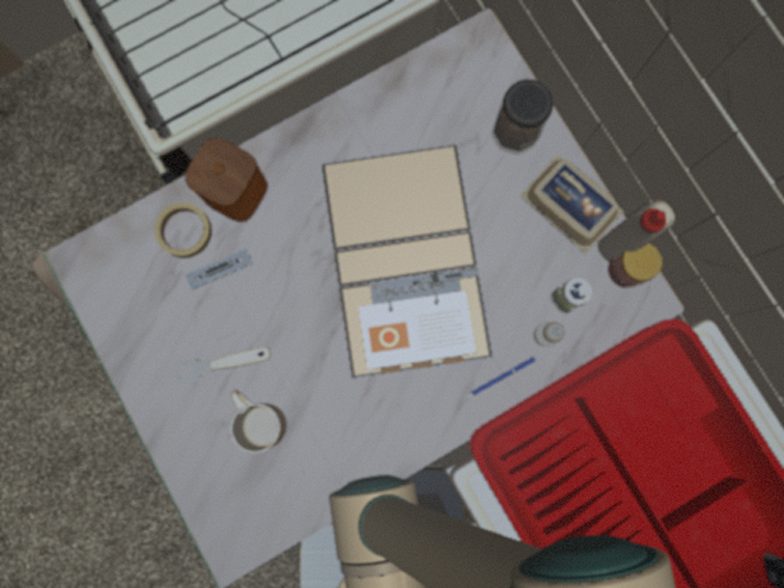

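View pics/side0.png

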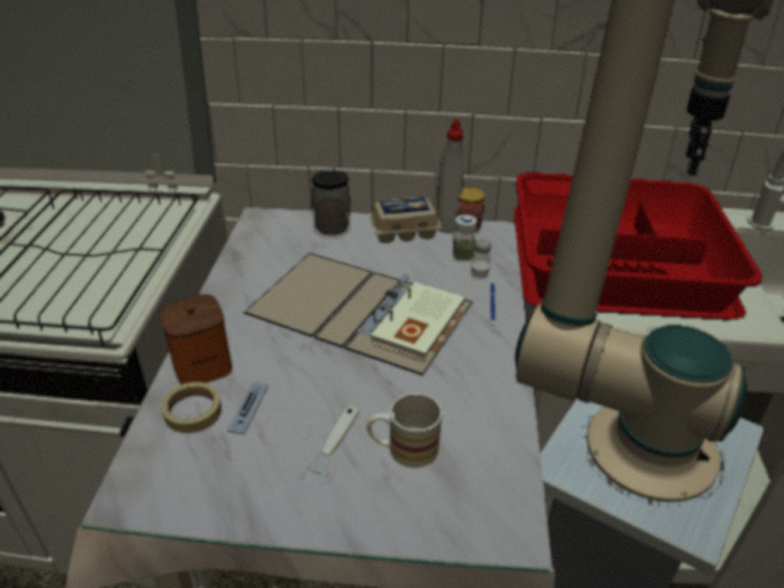

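The top view (1.4x) shows the file at (324..490, 147..377), the mechanism near (423,288), the lever end near (470,270), and the bar at (219,270). In the side view the bar is at (248,408). Next I'll zoom in.

Run:
```python
from h import *
import pickle
t=pickle.load(open('top0.pkl','rb'));s=pickle.load(open('side0.pkl','rb'))
def c(im,x0,y0,w,h,W,H): return cv2.resize(im['frame'][y0:y0+h,x0:x0+w,::-1],(W,H),interpolation=cv2.INTER_CUBIC)
A=c(t,250,180,100,60,500,300);B=c(s,255,190,100,60,500,300)
C=c(t,125,170,60,60,300,300);D=c(s,155,265,60,60,300,300)
cv2.imwrite('pics/z0.png',np.vstack([np.hstack([A,C]),np.hstack([B,D])]))
f=t['frame'].astype(int)
# board corners
px=np.array([(324,163),(455,147),(490,356),(353,377)])/1.4
P=onz(t,px,.003);print(P.round(4))
```

```text
[[ 0.7869  0.1248  0.003 ]
 [ 0.8162 -0.1152  0.003 ]
 [ 0.4337 -0.1706  0.003 ]
 [ 0.398   0.0702  0.003 ]]
```

View pics/z0.png

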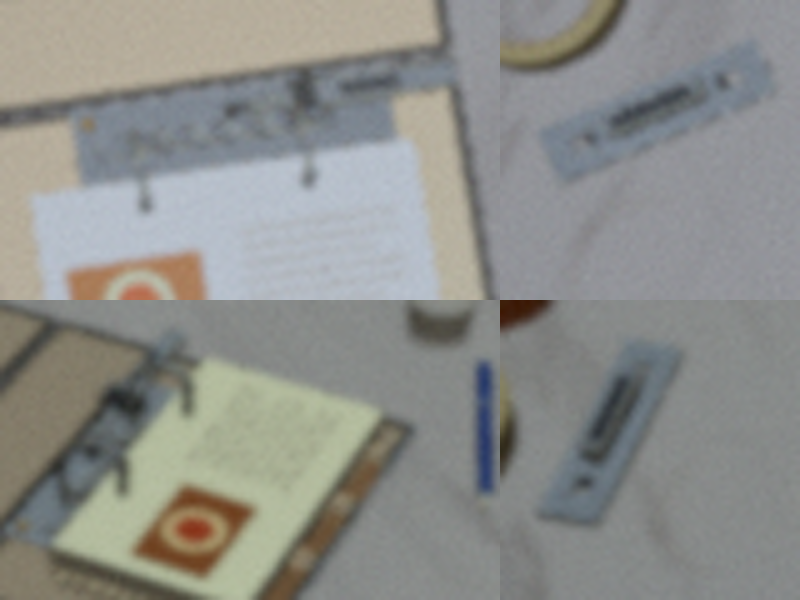

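Run:
```python
from h import *
import pickle
t=pickle.load(open('top0.pkl','rb'));s=pickle.load(open('side0.pkl','rb'))
T=lambda p:np.array(p)/5+[250,180]
S=lambda p:np.array(p)/5+[255,190]
f=cv2.GaussianBlur(t['frame'],(3,3),0)
r,b=f[...,0].astype(int),f[...,2].astype(int); g=f.max(2)
m=(((r-b)>4)|(g<95)).astype(np.uint8)
roi=np.zeros_like(m);roi[98:275,222:358]=1;m*=roi
m=cv2.morphologyEx(m,cv2.MORPH_OPEN,np.ones((2,2)))
cs,_=cv2.findContours(m,cv2.RETR_EXTERNAL,cv2.CHAIN_APPROX_NONE)
c=max(cs,key=cv2.contourArea).reshape(-1,2)
P=onz(t,c+0.0,.003)[:,:2]
rc=cv2.minAreaRect((P*1000).astype(np.float32));print('file rect',rc, cv2.boxPoints(rc).round(1).tolist())
A=[(147,203),(308,183)]
print('posts z.055',onz(t,T(A),.055).round(4))
tp=T([(147,203),(308,183)]);sp=S([(122,463-300),(185,385-300)])
print('tri arch ends',tri(t,tp,s,sp).round(4))
cc=T([(35,193),(413,143)]);sc=S([(52,548-300),(202,360-300)])
print('cards +x corners',tri(t,cc,s,sc).round(4))
le=T([(458,72)]);print('lever end z24',onz(t,le,.024).round(4))
bt=np.array([(40,133),(255,38),(278,90),(65,185)])/5+[125,170]
bs=np.array([(182,50),(98,225),(40,215),(130,40)])/5+[155,265]
for im,p in((t,bt),(s,bs)):
    Q=onz(im,p,.005)[:,:2];rc=cv2.minAreaRect((Q*1000).astype(np.float32));print('bar',Q.mean(0).round(4),rc)
```

```text
file rect ((721.23974609375, -7.451446533203125), (159.68312072753906, 245.05393981933594), 8.384424209594727) [[624.4000244140625, 102.0999984741211], [660.0999755859375, -140.3000030517578], [818.0999755859375, -117.0], [782.4000244140625, 125.4000015258789]]
posts z.055 [[ 0.5118  0.0027  0.055 ]
 [ 0.521  -0.0742  0.055 ]]
tri arch ends [[ 0.5132  0.0031  0.049   0.0016]
 [ 0.5232 -0.0736  0.0506  0.0037]]
cards +x corners [[ 0.5203  0.0574  0.0242  0.0006]
 [ 0.5457 -0.1264  0.0279  0.004 ]]
lever end z24 [[ 0.5797 -0.1506  0.024 ]]
bar [0.5904 0.3089] ((590.3252563476562, 309.2245178222656), (29.498903274536133, 116.53795623779297), 24.413904190063477)
bar [0.5885 0.3126] ((588.4969482421875, 312.281494140625), (27.90199851989746, 117.7532730102539), 23.682239532470703)
```

```bash
cat >> h.py <<'E'
O=np.array([.518,-.0355]);YAW=np.radians(8.1)
def fw(x,y,z=0):
    c,s=np.cos(YAW),np.sin(YAW); return np.array([O[0]+c*x-s*y,O[1]+s*x+c*y,z])
def to(p,deg):
    "tool-frame shift and turn to reach p with tool down, tool x at deg"
    st=manip.get_state(); r=rot(st['ee_rot']); a=np.radians(deg)
    G=R.from_matrix(np.c_[[np.cos(a),np.sin(a),0],[np.sin(a),-np.cos(a),0],[0,0,-1]])
    print('shift mm',(r.inv().apply(np.array(p)-st['position'])*1000).round(1),'turn deg',np.degrees((r.inv()*G).as_rotvec()).round(2),'F',np.array(st['contact_force']).round(2),'w',round(st['width'],4),'t',round(st['clock'],2))
E
python3 -m pendant '[{"rz":-6.87},{"rz":-6.87},{"rz":-6.87},{"rz":-6.87},{"rz":-6.87},{"rz":-6.87},{"rz":-6.87},{"rz":-6.87},{"rz":-6.87},{"rz":-6.87},{"rz":-6.87},{"rz":-6.87,"hand":0.045}]' 20
python3 -m pendant '[{"dx":0.0172,"dy":0.0238},{"dx":0.0172,"dy":0.0238},{"dx":0.0172,"dy":0.0238},{"dx":0.0172,"dy":0.0238},{"dx":0.0172,"dy":0.0238},{"dx":0.0172,"dy":0.0238},{"dx":0.0172,"dy":0.0238},{"dx":0.0172,"dy":0.0238},{"dx":0.0172,"dy":0.0238},{"dx":0.0172,"dy":0.0238},{"dx":0.0172,"dy":0.0238},{"dx":0.0172,"dy":0.0238}]'
python3 -c "
from h import *
to(fw(.044,-.118,.1),98.1)"
```

```text
shift mm [ 517.7 -278.3  131.1] turn deg [-7.000e-02 -8.000e-02 -8.252e+01] F [ 0.02 -0.43 -0.14] w 0.0856 t 0.1invalid input
invalid input
```

```bash
python3 -m pendant '[{"dx":0,"dy":0,"dz":0,"rx":0,"ry":0,"rz":-6.87,"hand":0.045}]' 20
```

```text
clock: 0.18
position: [0.1543, -0.5535, 0.2307]
ee_rot: [-0.001, 0.981, 0.196, 0.0]
contact_force: [-0.0, 1.9, 0.1]
width: 0.0758
gripper_force: 0.0
```

```bash
python3 -m pendant '[{"dx":0,"dy":0,"dz":0,"rx":0,"ry":0,"rz":-6.87,"hand":0.045},{"dx":0,"dy":0,"dz":0,"rx":0,"ry":0,"rz":-6.87,"hand":0.045},{"dx":0,"dy":0,"dz":0,"rx":0,"ry":0,"rz":-6.87,"hand":0.045},{"dx":0,"dy":0,"dz":0,"rx":0,"ry":0,"rz":-6.87,"hand":0.045},{"dx":0,"dy":0,"dz":0,"rx":0,"ry":0,"rz":-6.87,"hand":0.045},{"dx":0,"dy":0,"dz":0,"rx":0,"ry":0,"rz":-6.87,"hand":0.045},{"dx":0,"dy":0,"dz":0,"rx":0,"ry":0,"rz":-6.87,"hand":0.045},{"dx":0,"dy":0,"dz":0,"rx":0,"ry":0,"rz":-6.87,"hand":0.045},{"dx":0,"dy":0,"dz":0,"rx":0,"ry":0,"rz":-6.87,"hand":0.045},{"dx":0,"dy":0,"dz":0,"rx":0,"ry":0,"rz":-6.87,"hand":0.045},{"dx":0,"dy":0,"dz":0,"rx":0,"ry":0,"rz":-6.87,"hand":0.045}]'
python3 -m pendant '[{"dx":0.022,"dy":0.0305,"dz":0,"rx":0,"ry":0,"rz":0,"hand":0.045},{"dx":0.022,"dy":0.0305,"dz":0,"rx":0,"ry":0,"rz":0,"hand":0.045},{"dx":0.022,"dy":0.0305,"dz":0,"rx":0,"ry":0,"rz":0,"hand":0.045},{"dx":0.022,"dy":0.0305,"dz":0,"rx":0,"ry":0,"rz":0,"hand":0.045},{"dx":0.022,"dy":0.0305,"dz":0,"rx":0,"ry":0,"rz":0,"hand":0.045},{"dx":0.022,"dy":0.0305,"dz":0,"rx":0,"ry":0,"rz":0,"hand":0.045},{"dx":0.022,"dy":0.0305,"dz":0,"rx":0,"ry":0,"rz":0,"hand":0.045},{"dx":0.022,"dy":0.0305,"dz":0,"rx":0,"ry":0,"rz":0,"hand":0.045},{"dx":0.022,"dy":0.0305,"dz":0,"rx":0,"ry":0,"rz":0,"hand":0.045},{"dx":0.022,"dy":0.0305,"dz":0,"rx":0,"ry":0,"rz":0,"hand":0.045},{"dx":0.022,"dy":0.0305,"dz":0,"rx":0,"ry":0,"rz":0,"hand":0.045},{"dx":0.022,"dy":0.0305,"dz":0,"rx":0,"ry":0,"rz":0,"hand":0.045}]'
python3 -c "
from h import *
to(fw(.044,-.118,.1),98.1)"
```

```text
clock: 1.1
position: [0.1543, -0.5536, 0.2308]
ee_rot: [-0.0, 0.654, 0.757, 0.0]
contact_force: [-0.7, 0.8, -0.5]
width: 0.0449
gripper_force: 0.0
clock: 2.1
position: [0.4808, -0.2398, 0.231]
ee_rot: [-0.0, 0.656, 0.755, -0.0]
contact_force: [0.5, -0.5, 0.4]
width: 0.0449
gripper_force: 0.0
shift mm [ 79.1 109.5 131. ] turn deg [-0.03 -0.01 -0.08] F [ 0.51 -0.45  0.4 ] w 0.0449 t 2.1
```

Move over the lever at z = 0.1 and look.

```bash
python3 -m pendant '[{"dx":0.0198,"dy":0.0274,"dz":0,"rx":0,"ry":0,"rz":0,"hand":0.045},{"dx":0.0198,"dy":0.0274,"dz":0,"rx":0,"ry":0,"rz":0,"hand":0.045},{"dx":0.0198,"dy":0.0274,"dz":0,"rx":0,"ry":0,"rz":0,"hand":0.045},{"dx":0.0197,"dy":0.0273,"dz":0,"rx":0,"ry":0,"rz":0,"hand":0.045},{"dx":0,"dy":0,"dz":0.033,"rx":0,"ry":0,"rz":0,"hand":0.045},{"dx":0,"dy":0,"dz":0.033,"rx":0,"ry":0,"rz":0,"hand":0.045},{"dx":0,"dy":0,"dz":0.033,"rx":0,"ry":0,"rz":0,"hand":0.045},{"dx":0,"dy":0,"dz":0.032,"rx":0,"ry":0,"rz":0,"hand":0.045},{"dx":0,"dy":0,"dz":0,"rx":0,"ry":0,"rz":0,"hand":0.045}]'
python3 -c "
from h import *
to(fw(.044,-.118,.009),98.1)
im=shot('side','s1.png',(255,165,355,240),8)
print(((proj(im,fw(.044,-.123,.024))-[255,165])*8).round(), ((proj(im,[fw(0,.04,.052),fw(0,-.04,.052),fw(.044,-.048,.027)])-[255,165])*8).round())"
```

```text
clock: 2.85
position: [0.5724, -0.1458, 0.0936]
ee_rot: [-0.007, 0.656, 0.755, -0.002]
contact_force: [-0.4, 0.5, -0.0]
width: 0.0452
gripper_force: 0.0
shift mm [-1.7  6.8 84.5] turn deg [-0.72 -0.39 -0.07] F [-0.42  0.46 -0.04] w 0.0452 t 2.85
[[290. 243.]] [[198. 456.]
 [303. 331.]
 [198. 342.]]
```

View pics/s1.png

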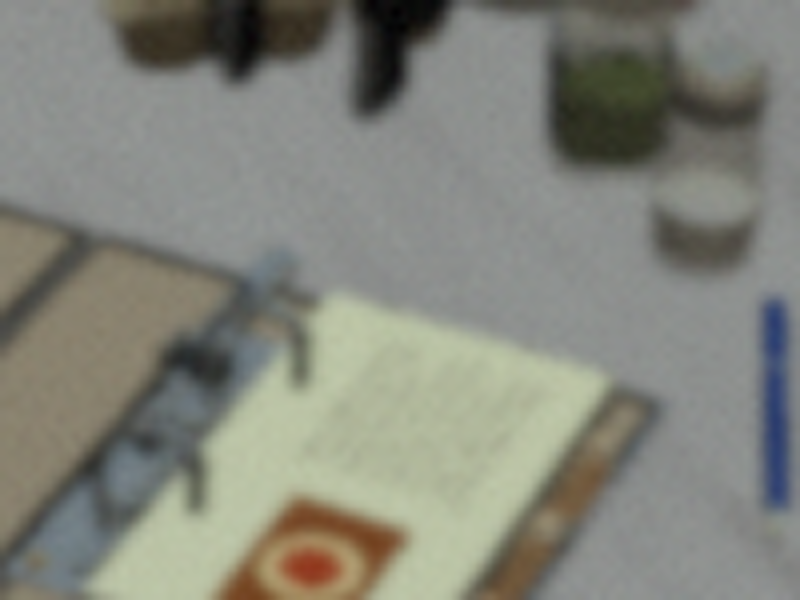

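The arches fall on the posts at (198,456) and (303,331), as predicted. The lever end at (280,255) also agrees.

```bash
python3 -m pendant '[{"dx":0,"dy":0.0,"dz":0,"rx":0,"ry":0,"rz":0,"hand":0.045},{"dx":0,"dy":0,"dz":0,"rx":0,"ry":0,"rz":0,"hand":0.045}]'
python3 -c "
from h import *
to(fw(.044,-.118,.009),98.1)
im=manip.get_image('side')
for z in (.022,.026,.03,.034,.038): print(z,((proj(im,[fw(0,.04,z),fw(0,-.04,z)])-[255,165])*8).round().tolist())
"
```

```text
clock: 3.07
position: [0.579, -0.1486, 0.1025]
ee_rot: [0.002, 0.656, 0.755, 0.001]
contact_force: [0.5, -0.3, 0.5]
width: 0.0449
gripper_force: 0.0
shift mm [ 2.8 -0.8 93.5] turn deg [ 0.21  0.12 -0.1 ] F [ 0.46 -0.25  0.53] w 0.0449 t 3.07
0.022 [[196.0, 528.0], [300.0, 401.0]]
0.026 [[197.0, 519.0], [301.0, 392.0]]
0.03 [[197.0, 509.0], [301.0, 382.0]]
0.034 [[197.0, 500.0], [301.0, 373.0]]
0.038 [[197.0, 490.0], [302.0, 364.0]]
```

```bash
python3 -m pendant '[{"dx":0.002,"dy":0.0,"dz":0.02,"rx":0,"ry":0,"rz":0,"hand":0.045},{"dx":0,"dy":0,"dz":0.02,"rx":0,"ry":0,"rz":0,"hand":0.045},{"dx":0,"dy":0,"dz":0.02,"rx":0,"ry":0,"rz":0,"hand":0.045},{"dx":0,"dy":0,"dz":0.014,"rx":0,"ry":0,"rz":0,"hand":0.045},{"dx":0,"dy":0,"dz":0.009,"rx":0,"ry":0,"rz":0,"hand":0.045},{"dx":0,"dy":0,"dz":0.005,"rx":0,"ry":0,"rz":0,"hand":0.045},{"dx":0,"dy":0,"dz":0,"rx":0,"ry":0,"rz":0,"hand":0.045},{"dx":0,"dy":0,"dz":0,"rx":0,"ry":0,"rz":0,"hand":0.045},{"dx":0,"dy":0,"dz":0,"rx":0,"ry":0,"rz":0,"hand":0.045}]'
python3 -c "
from h import *
to(fw(.044,-.118,.009),98.1)
im=shot('side','s2.png',(255,165,355,240),6)
"
```

```text
clock: 3.87
position: [0.5781, -0.1463, 0.0136]
ee_rot: [0.001, 0.656, 0.755, 0.0]
contact_force: [-0.6, 1.3, 0.5]
width: 0.0447
gripper_force: 0.0
shift mm [0.2 0.1 4.6] turn deg [ 0.13  0.07 -0.09] F [-0.58  1.31  0.5 ] w 0.0447 t 3.87
```

View pics/s2.png

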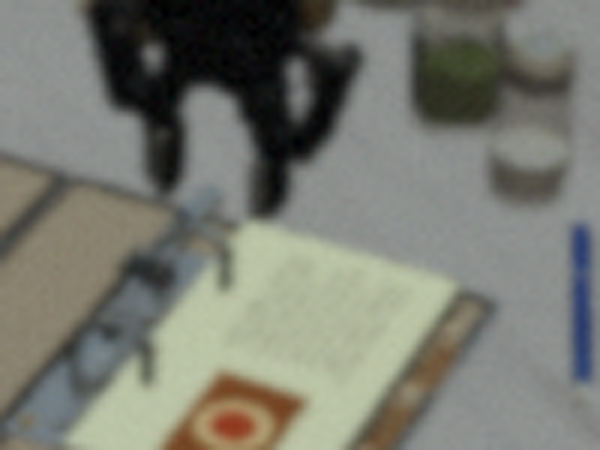

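The fingertips (165,185) and (265,210) straddle the lever end at (207,195). I'll lower 4 mm and close gently.

```bash
python3 -m pendant '[{"dx":0,"dy":0.0,"dz":0.004,"rx":0,"ry":0,"rz":0,"hand":0.03},{"dx":0,"dy":0,"dz":0,"rx":0,"ry":0,"rz":0,"hand":0.02},{"dx":0,"dy":0,"dz":0,"rx":0,"ry":0,"rz":0,"hand":0.012},{"dx":0,"dy":0,"dz":0,"rx":0,"ry":0,"rz":0,"hand":0.012},{"dx":0,"dy":0,"dz":0,"rx":0,"ry":0,"rz":0,"hand":0.012},{"dx":0,"dy":0,"dz":0,"rx":0,"ry":0,"rz":0,"hand":0.012},{"dx":0,"dy":0,"dz":0,"rx":0,"ry":0,"rz":0,"hand":0.012}]' 20
python3 -c "
from h import *
to(fw(.044,-.118,.009),98.1)
"
```

```text
clock: 4.5
position: [0.5802, -0.1456, 0.0086]
ee_rot: [0.002, 0.656, 0.754, 0.002]
contact_force: [5.6, 3.3, -3.9]
width: 0.013
gripper_force: 20.9
shift mm [-0.3 -2.1 -0.4] turn deg [ 0.35  0.04 -0.14] F [ 5.59  3.31 -3.9 ] w 0.013 t 4.5
```

```bash
python3 -m pendant '[{"dx":0,"dy":0.002,"dz":0,"rx":0,"ry":0,"rz":0,"hand":0.012},{"dx":0,"dy":0,"dz":-0.003,"rx":0,"ry":0,"rz":0,"hand":0.012},{"dx":0,"dy":0,"dz":-0.003,"rx":0,"ry":0,"rz":0,"hand":0.012},{"dx":0,"dy":0,"dz":-0.003,"rx":0,"ry":0,"rz":0,"hand":0.012},{"dx":0,"dy":0,"dz":-0.003,"rx":0,"ry":0,"rz":0,"hand":0.012}]'
python3 -c "
from h import *
to(fw(.044,-.118,.009),98.1)"
python3 -m pendant '[{"dx":0.001,"dy":0,"dz":-0.003,"rx":0,"ry":0,"rz":0,"hand":0.012},{"dx":0.001,"dy":0,"dz":-0.003,"rx":0,"ry":0,"rz":0,"hand":0.012},{"dx":0,"dy":0,"dz":-0.003,"rx":0,"ry":0,"rz":0,"hand":0.012},{"dx":0,"dy":0,"dz":0,"rx":0,"ry":0,"rz":0,"hand":0.012}]'
python3 -c "
from h import *
to(fw(.044,-.118,.009),98.1)
im=shot('side','s3.png',(255,165,355,240),6)"
```

```text
clock: 4.92
position: [0.5801, -0.1446, 0.0203]
ee_rot: [0.0, 0.656, 0.754, 0.001]
contact_force: [4.7, 4.8, -3.1]
width: 0.0133
gripper_force: 20.5
shift mm [-1.3 -2.1 11.3] turn deg [ 0.12 -0.09 -0.16] F [ 4.71  4.81 -3.05] w 0.0133 t 4.92
clock: 5.25
position: [0.5798, -0.1422, 0.0302]
ee_rot: [0.0, 0.656, 0.754, 0.002]
contact_force: [4.4, 5.8, -0.5]
width: 0.0133
gripper_force: 20.7
shift mm [-3.7 -2.2 21.2] turn deg [ 0.15 -0.11 -0.16] F [ 4.35  5.79 -0.47] w 0.0133 t 5.25
```

View pics/s3.png

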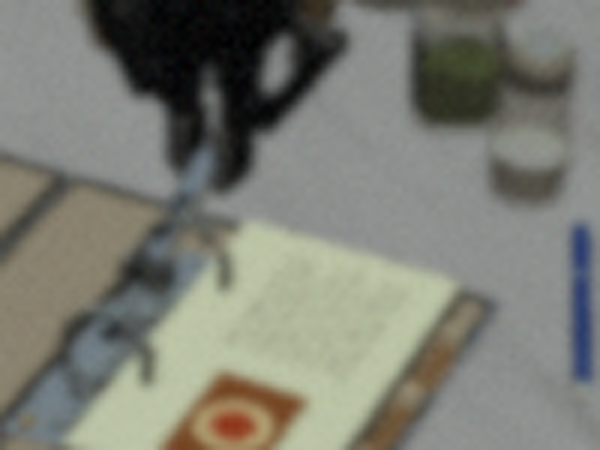

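The lever came up with the fingers, its tip now near (205,155). I'll release and retreat toward -y and up.

```bash
python3 -m pendant '[{"dx":0,"dy":0,"dz":0,"rx":0,"ry":0,"rz":0,"hand":0.05},{"dx":-0.01,"dy":0,"dz":0,"rx":0,"ry":0,"rz":0,"hand":0.05},{"dx":-0.03,"dy":0,"dz":0,"rx":0,"ry":0,"rz":0,"hand":0.05},{"dx":-0.03,"dy":0,"dz":0,"rx":0,"ry":0,"rz":0,"hand":0.05},{"dx":0,"dy":0,"dz":-0.04,"rx":0,"ry":0,"rz":0,"hand":0.05},{"dx":0,"dy":0,"dz":-0.04,"rx":0,"ry":0,"rz":0,"hand":0.05},{"dx":0,"dy":0,"dz":-0.04,"rx":0,"ry":0,"rz":0,"hand":0.05},{"dx":0,"dy":0,"dz":-0.04,"rx":0,"ry":0,"rz":-5.3,"hand":0.05},{"dx":0,"dy":0,"dz":-0.01,"rx":0,"ry":0,"rz":-5.3,"hand":0.05},{"dx":0,"dy":0,"dz":0,"rx":0,"ry":0,"rz":-5.3,"hand":0.05}]'
python3 -c "
from h import *
to([.589,.311,.15],114)
T=manip.get_image('top'); t=cv2.resize(T['frame'][165:240,250:350,::-1],(800,600),interpolation=cv2.INTER_CUBIC)
cv2.imwrite('pics/t4.png',t)"
```

```text
clock: 6.13
position: [0.59, -0.2155, 0.2047]
ee_rot: [0.004, 0.544, 0.839, -0.0]
contact_force: [0.9, 0.0, -0.6]
width: 0.0495
gripper_force: 0.0
shift mm [481.3 214.1  51.9] turn deg [0.25 0.44 0.13] F [ 0.87  0.   -0.65] w 0.0495 t 6.13
```

View pics/t4.png

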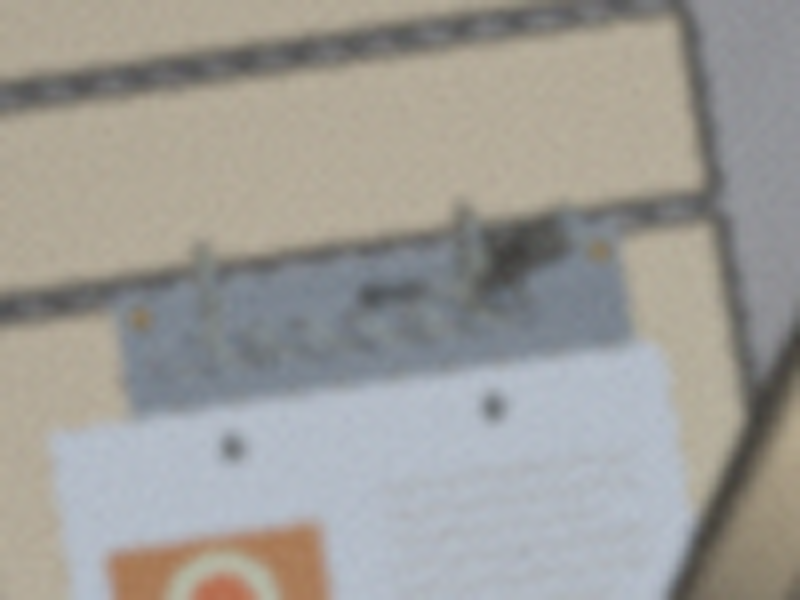

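The rings stand open and the lever is up. The posts show at (233,447) and (493,407) in the crop. I'll go to the bar and measure the posts meanwhile.

```bash
python3 -m pendant '[{"dx":0.036,"dy":0.016,"dz":0,"rx":0,"ry":0,"rz":0,"hand":0.05},{"dx":0.036,"dy":0.016,"dz":0,"rx":0,"ry":0,"rz":0,"hand":0.05},{"dx":0.036,"dy":0.016,"dz":0,"rx":0,"ry":0,"rz":0,"hand":0.05},{"dx":0.036,"dy":0.016,"dz":0,"rx":0,"ry":0,"rz":0,"hand":0.05},{"dx":0.036,"dy":0.016,"dz":0,"rx":0,"ry":0,"rz":0,"hand":0.05},{"dx":0.036,"dy":0.016,"dz":0,"rx":0,"ry":0,"rz":0,"hand":0.05},{"dx":0.036,"dy":0.016,"dz":0,"rx":0,"ry":0,"rz":0,"hand":0.05},{"dx":0.036,"dy":0.016,"dz":0,"rx":0,"ry":0,"rz":0,"hand":0.05},{"dx":0.036,"dy":0.016,"dz":0,"rx":0,"ry":0,"rz":0,"hand":0.05},{"dx":0.036,"dy":0.016,"dz":0,"rx":0,"ry":0,"rz":0,"hand":0.05},{"dx":0.036,"dy":0.016,"dz":0,"rx":0,"ry":0,"rz":0,"hand":0.05},{"dx":0.036,"dy":0.016,"dz":0,"rx":0,"ry":0,"rz":0,"hand":0.05}]'
python3 -m pendant '[{"dx":0.025,"dy":0.011,"dz":0,"rx":0,"ry":0,"rz":0,"hand":0.05},{"dx":0.02,"dy":0.008,"dz":0,"rx":0,"ry":0,"rz":0,"hand":0.05},{"dx":0,"dy":0,"dz":0.02,"rx":0,"ry":0,"rz":0,"hand":0.05},{"dx":0,"dy":0,"dz":0.02,"rx":0,"ry":0,"rz":0,"hand":0.05},{"dx":0,"dy":0,"dz":0.02,"rx":0,"ry":0,"rz":0,"hand":0.05},{"dx":0,"dy":0,"dz":0.02,"rx":0,"ry":0,"rz":0,"hand":0.05},{"dx":0,"dy":0,"dz":0.02,"rx":0,"ry":0,"rz":0,"hand":0.05},{"dx":0,"dy":0,"dz":0,"rx":0,"ry":0,"rz":0,"hand":0.05},{"dx":0,"dy":0,"dz":0,"rx":0,"ry":0,"rz":0,"hand":0.05},{"dx":0,"dy":0,"dz":0,"rx":0,"ry":0,"rz":0,"hand":0.05}]'
python3 - <<'E'
from h import *
import pickle
to([.5895,.3105,.006],114)
im=manip.get_image('top'); g=cv2.GaussianBlur(cv2.cvtColor(im['frame'],cv2.COLOR_RGB2GRAY),(3,3),0).astype(float)
out=[]
for u,v in((233,447),(493,407)):
    x,y=u/8+250-.5,v/8+165-.5; x0,y0=int(round(x)),int(round(y))
    w=g[y0-4:y0+5,x0-4:x0+5]; w=np.clip(np.median(w)-12-w,0,None); yy,xx=np.mgrid[y0-4:y0+5,x0-4:x0+5]
    out.append((np.sum(w*xx)/w.sum(),np.sum(w*yy)/w.sum()))
P=onz(im,out,.041);d=P[0]-P[1];print(out,P.round(4),P.mean(0).round(4),np.hypot(*d[:2]),np.degrees(np.arctan2(-d[0],d[1])))
E
```

```text
clock: 7.18
position: [0.5883, 0.2603, 0.1984]
ee_rot: [-0.0, 0.546, 0.838, -0.001]
contact_force: [0.3, -0.2, 0.3]
width: 0.0503
gripper_force: 0.0
clock: 8.02
position: [0.5888, 0.3082, 0.0999]
ee_rot: [0.0, 0.546, 0.838, 0.0]
contact_force: [0.3, 0.2, 0.1]
width: 0.0501
gripper_force: 0.0
shift mm [ 1.9  1.5 93.9] turn deg [ 0.03  0.03 -0.15] F [0.32 0.22 0.13] w 0.0501 t 8.02
[(np.float64(278.47297297297297), np.float64(220.44594594594594)), (np.float64(311.0125), np.float64(215.2375))] [[ 0.5138  0.005   0.041 ]
 [ 0.5261 -0.0736  0.041 ]] [ 0.52   -0.0343  0.041 ] 0.07956466293247282 8.900298823197698
```

```bash
python3 -m pendant '[{"dx":0.002,"dy":0.001,"dz":0.03,"rx":0,"ry":0,"rz":0,"hand":0.04},{"dx":0,"dy":0,"dz":0.03,"rx":0,"ry":0,"rz":0,"hand":0.04},{"dx":0,"dy":0,"dz":0.02,"rx":0,"ry":0,"rz":0,"hand":0.04},{"dx":0,"dy":0,"dz":0.008,"rx":0,"ry":0,"rz":0,"hand":0.04},{"dx":0,"dy":0,"dz":0.003,"rx":0,"ry":0,"rz":0,"hand":0.04},{"dx":0,"dy":0,"dz":0,"rx":0,"ry":0,"rz":0,"hand":0.03},{"dx":0,"dy":0,"dz":0,"rx":0,"ry":0,"rz":0,"hand":0.02},{"dx":0,"dy":0,"dz":0,"rx":0,"ry":0,"rz":0,"hand":0.008},{"dx":0,"dy":0,"dz":0,"rx":0,"ry":0,"rz":0,"hand":0.008},{"dx":0,"dy":0,"dz":0,"rx":0,"ry":0,"rz":0,"hand":0.008},{"dx":0,"dy":0,"dz":0,"rx":0,"ry":0,"rz":0,"hand":0.008},{"dx":0,"dy":0,"dz":0,"rx":0,"ry":0,"rz":0,"hand":0.008}]' 60
python3 -c "
from h import *
to([.5895,.3105,.006],114)"
```

```text
clock: 9.07
position: [0.5898, 0.3114, 0.0105]
ee_rot: [0.001, 0.545, 0.838, 0.002]
contact_force: [0.4, 0.8, 7.4]
width: 0.0098
gripper_force: 59.3
shift mm [-0.7 -0.7  4.5] turn deg [ 0.25  0.02 -0.09] F [0.44 0.78 7.39] w 0.0098 t 9.07
```

Grasped, with the fingertips already on the strip. Lift, turn to the file's yaw, and look.

```bash
sed -i 's/^O=.*/O=np.array([.520,-.0343]);YAW=np.radians(8.3)/' h.py
python3 -m pendant '[{"dx":0,"dy":0,"dz":-0.005,"rx":0,"ry":0,"rz":0,"hand":0.008},{"dx":0,"dy":0,"dz":-0.02,"rx":0,"ry":0,"rz":0,"hand":0.008},{"dx":0,"dy":0,"dz":-0.03,"rx":0,"ry":0,"rz":0,"hand":0.008},{"dx":0,"dy":0,"dz":-0.03,"rx":0,"ry":0,"rz":0,"hand":0.008},{"dx":0,"dy":0,"dz":-0.03,"rx":0,"ry":0,"rz":5.2,"hand":0.008},{"dx":0,"dy":0,"dz":-0.025,"rx":0,"ry":0,"rz":5.2,"hand":0.008},{"dx":0,"dy":0,"dz":0,"rx":0,"ry":0,"rz":5.2,"hand":0.008},{"dx":0,"dy":0,"dz":0,"rx":0,"ry":0,"rz":0,"hand":0.008},{"dx":0,"dy":0,"dz":0,"rx":0,"ry":0,"rz":0,"hand":0.008},{"dx":0,"dy":0,"dz":0,"rx":0,"ry":0,"rz":0,"hand":0.008}]' 60
python3 - <<'E'
from h import *
st=manip.get_state(); to(fw(0,0,.085),98.3)
T=manip.get_image('top');S=manip.get_image('side')
o=[]
for im in(T,S):
    u,v=proj(im,st['position'])[0].astype(int); print(u-40,v-30)
    o.append(cv2.resize(im['frame'][v-30:v+30,u-40:u+40,::-1],(400,300),interpolation=cv2.INTER_CUBIC))
cv2.imwrite('pics/b5.png',np.hstack(o))
import pickle;pickle.dump((T,S,st),open('b5.pkl','wb'))
E
```

```text
clock: 9.9
position: [0.5872, 0.3105, 0.147]
ee_rot: [-0.001, 0.653, 0.757, -0.001]
contact_force: [-1.8, 0.8, -1.1]
width: 0.0096
gripper_force: 58.7
shift mm [-331.1 -116.8   62.6] turn deg [-0.16  0.04  0.12] F [-1.85  0.8  -1.09] w 0.0096 t 9.9
100 152
131 214
```

View pics/b5.png

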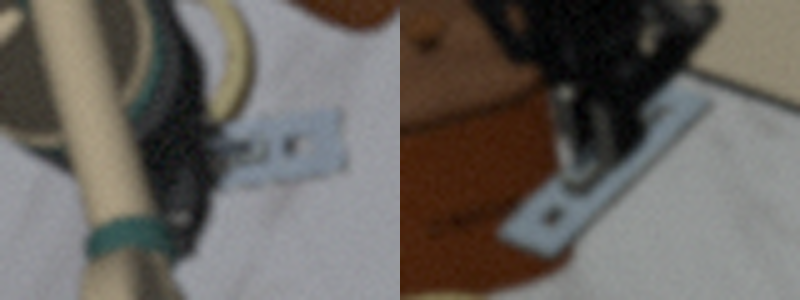

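Run:
```python
from h import *
import pickle
T,S,st=pickle.load(open('b5.pkl','rb'))
t=lambda p:(np.array(p,float)+.5)/5-.5+[100,152]
s=lambda p:(np.array(p,float)+.5)/5-.5+[131-80,214]
p=st['position'];r=rot(st['ee_rot'])
q=tri(T,t([(347,170)]),S,s([(712,102)]));print('corner -x-y',q.round(4),(r.inv().apply(q[:,:3]-p)*1000).round(1))
for z in(.138,.1415):
    print(z)
    for n,im,px in(('hole-y top',T,t([(292,147)])),('end-y top',T,t([(340,110),(347,170)])),('hole+y side',S,s([(552,216)])),('end+y side',S,s([(498,235),(545,255)])),('c-x-y side',S,s([(712,102)]))):
        print(n,(r.inv().apply(onz(im,px,z)-p)*1000).round(1).tolist())
```

```text
corner -x-y [[5.820e-01 2.492e-01 1.386e-01 1.000e-04]] [[-59.9 -14.1   8.6]]
0.138
hole-y top [[-36.7, 0.1, 9.1]]
end-y top [[-60.0, 13.7, 9.1], [-59.8, -14.0, 9.1]]
hole+y side [[35.9, 3.0, 9.0]]
end+y side [[56.4, 15.9, 9.0], [57.0, -9.5, 9.0]]
c-x-y side [[-60.4, -13.6, 9.1]]
0.1415
hole-y top [[-37.4, -0.7, 5.6]]
end-y top [[-60.6, 12.8, 5.6], [-60.5, -14.8, 5.6]]
hole+y side [[38.8, 0.1, 5.5]]
end+y side [[59.2, 13.0, 5.5], [59.9, -12.3, 5.5]]
c-x-y side [[-57.0, -16.3, 5.6]]
```

```bash
python3 -m pendant '[{"dx":-0.03,"dy":-0.0106,"dz":0,"rx":0,"ry":0,"rz":0,"hand":0.008},{"dx":-0.03,"dy":-0.0106,"dz":0,"rx":0,"ry":0,"rz":0,"hand":0.008},{"dx":-0.03,"dy":-0.0106,"dz":0,"rx":0,"ry":0,"rz":0,"hand":0.008},{"dx":-0.03,"dy":-0.0106,"dz":0,"rx":0,"ry":0,"rz":0,"hand":0.008},{"dx":-0.03,"dy":-0.0106,"dz":0,"rx":0,"ry":0,"rz":0,"hand":0.008},{"dx":-0.03,"dy":-0.0106,"dz":0,"rx":0,"ry":0,"rz":0,"hand":0.008},{"dx":-0.03,"dy":-0.0106,"dz":0,"rx":0,"ry":0,"rz":0,"hand":0.008},{"dx":-0.03,"dy":-0.0106,"dz":0,"rx":0,"ry":0,"rz":0,"hand":0.008},{"dx":-0.03,"dy":-0.0106,"dz":0,"rx":0,"ry":0,"rz":0,"hand":0.008},{"dx":-0.03,"dy":-0.0106,"dz":0,"rx":0,"ry":0,"rz":0,"hand":0.008},{"dx":-0.03,"dy":-0.0106,"dz":0,"rx":0,"ry":0,"rz":0,"hand":0.008},{"dx":0,"dy":0,"dz":0,"rx":0,"ry":0,"rz":0,"hand":0.008}]' 60
python3 -m pendant '[{"dx":0,"dy":0,"dz":0.02,"rx":0,"ry":0,"rz":0,"hand":0.008},{"dx":0,"dy":0,"dz":0.02,"rx":0,"ry":0,"rz":0,"hand":0.008},{"dx":0,"dy":0,"dz":0.02,"rx":0,"ry":0,"rz":0,"hand":0.008},{"dx":0,"dy":0,"dz":0.008,"rx":0,"ry":0,"rz":0,"hand":0.008},{"dx":0,"dy":0,"dz":0,"rx":0,"ry":0,"rz":0,"hand":0.008},{"dx":0,"dy":0,"dz":0,"rx":0,"ry":0,"rz":0,"hand":0.008},{"dx":0,"dy":0,"dz":0,"rx":0,"ry":0,"rz":0,"hand":0.008},{"dx":0,"dy":0,"dz":0,"rx":0,"ry":0,"rz":0,"hand":0.008}]' 60
python3 - <<'E'
from h import *
import pickle
st=manip.get_state(); to(fw(0,0,.076),98.3)
T=manip.get_image('top');S=manip.get_image('side')
pickle.dump((T,S,st),open('b6.pkl','wb'))
o=[]
for im in(T,S):
    u,v=proj(im,st['position'])[0].astype(int); print(u-32,v-32)
    o.append(cv2.resize(im['frame'][v-32:v+32,u-32:u+32,::-1],(384,384),interpolation=cv2.INTER_CUBIC))
cv2.imwrite('pics/b6.png',np.hstack(o))
E
```

```text
clock: 11.0
position: [0.5191, -0.0375, 0.1476]
ee_rot: [0.0, 0.655, 0.755, -0.002]
contact_force: [-0.4, 0.4, -0.4]
width: 0.0096
gripper_force: 58.8
clock: 11.67
position: [0.5216, -0.0325, 0.0814]
ee_rot: [0.001, 0.654, 0.757, 0.001]
contact_force: [0.2, -0.1, -0.2]
width: 0.01
gripper_force: 58.8
shift mm [-1.5 -1.8  5.4] turn deg [0.13 0.05 0.04] F [ 0.15 -0.1  -0.22] w 0.01 t 11.67
262 183
252 173
```

View pics/b6.png

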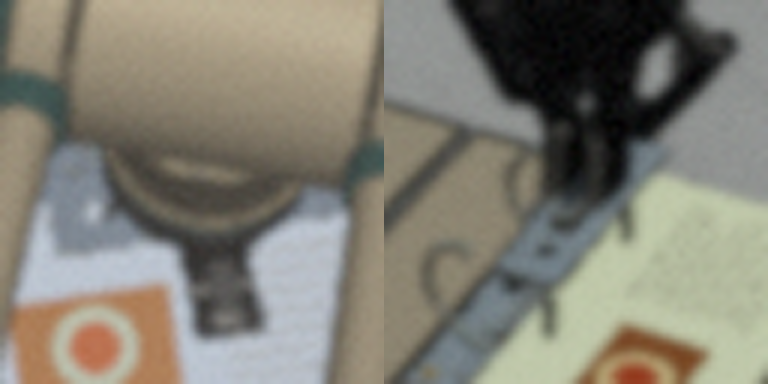

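Run:
```python
from h import *
import pickle
T,S,st=pickle.load(open('b6.pkl','rb'))
r=rot(st['ee_rot']);p=st['position']
s=lambda q:((q-[252,173]+.5)*6-.5+[384,0]).round().tolist()
t=lambda q:((q-[262,183]+.5)*6-.5).round().tolist()
L=np.array([[.04,0,.006],[.059,.015,.006],[.059,-.015,.006],[-.059,-.015,.006]])
print('pred bar side',s(proj(S,r.apply(L)+p)),'top',t(proj(T,r.apply(L)+p)))
print('posts tips side',s(proj(S,[fw(0,.04,.052),fw(0,-.04,.052)])))
g=S['frame'];print()
a=cv2.resize(g[205:230,258:300,::-1],(798,475),interpolation=cv2.INTER_CUBIC)
cv2.imwrite('pics/b7.png',a)
```

```text
pred bar side [[543.0, 254.0], [492.0, 268.0], [555.0, 288.0], [671.0, 149.0]] top [[95.0, 212.0], [42.0, 181.0], [53.0, 257.0], [352.0, 212.0]]
posts tips side [[548.0, 297.0], [626.0, 202.0]]
```

View pics/b7.png

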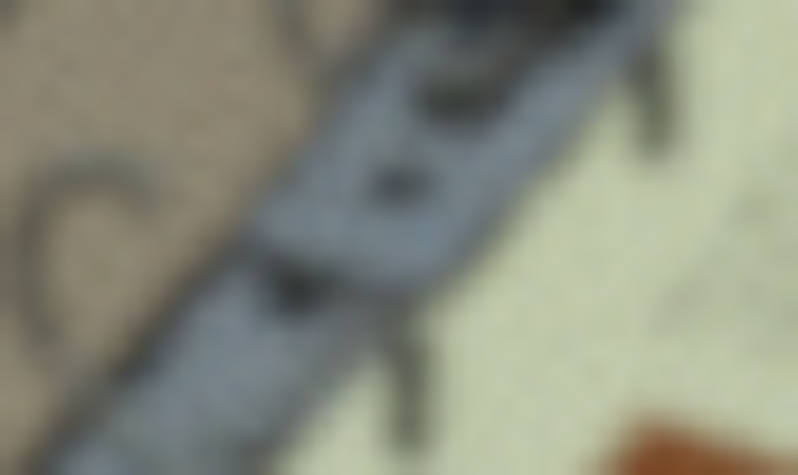

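Run:
```python
from h import *
import pickle
T,S,st=pickle.load(open('b6.pkl','rb'))
r=rot(st['ee_rot']);p=st['position']
g=cv2.cvtColor(T['frame'],cv2.COLOR_RGB2GRAY).astype(int)
x0,y0=262+16,183+35; print(g[y0-6:y0+7,x0-8:x0+9])
w=g[y0-3:y0+4,x0-3:x0+4];w=np.clip(w-np.median(w)-8,0,None);yy,xx=np.mgrid[y0-3:y0+4,x0-3:x0+4]
c=(np.sum(w*xx)/w.sum(),np.sum(w*yy)/w.sum());print(c)
q=onz(T,[c],p[2]-.008);print('hole in tool mm',(r.inv().apply(q-p)*1000).round(1))
c_,s_=np.cos(YAW),np.sin(YAW);d=q[0,:2]-O;print('hole in file mm',1000*(c_*d[0]+s_*d[1]),1000*(-s_*d[0]+c_*d[1]))
```

```text
[[126 129 129 126 125 130 133 132 124  92  79  85  98  96  81  71  69]
 [132 136 134 131 129 137 135 138 126 101  73  74  93  98  90  79  75]
 [129 137 135 133 137 135 133 136 130 114  85  67  81  94  95  89  78]
 [135 134 135 133 135 134 139 140 135 124  93  70  67  79  93 101  92]
 [140 137 133 137 133 134 146 155 145 126 101  70  61  70  79  93  96]
 [153 136 132 134 137 139 157 175 165 129  93  77  72  65  71  79  90]
 [158 138 134 135 136 147 165 183 162 128 102 100  94  76  66  67  78]
 [157 136 133 132 140 144 159 171 153 126 115 122 120  99  78  65  62]
 [154 137 131 132 136 136 147 149 144 133 132 136 135 124  98  76  67]
 [163 142 133 133 135 133 136 136 138 135 136 139 135 136 120 105  84]
 [176 147 133 134 136 135 134 132 135 137 135 137 138 136 140 131 119]
 [179 155 136 134 134 131 135 137 133 141 141 144 142 151 163 164 159]
 [184 159 144 140 141 137 139 148 152 158 161 164 164 172 181 189 187]]
(np.float64(276.9497716894977), np.float64(217.88127853881278))
hole in tool mm [[41.2  0.4  8. ]]
hole in file mm 2.257525653650687 42.71047046036368
```

```bash
python3 -m pendant '[{"dx":-0.0012,"dy":-0.0019,"dz":0.006,"rx":0,"ry":0,"rz":0,"hand":0.008},{"dx":0,"dy":0,"dz":0.006,"rx":0,"ry":0,"rz":0,"hand":0.008},{"dx":0,"dy":0,"dz":0,"rx":0,"ry":0,"rz":0,"hand":0.008},{"dx":0,"dy":0,"dz":0,"rx":0,"ry":0,"rz":0,"hand":0.008},{"dx":0,"dy":0,"dz":0,"rx":0,"ry":0,"rz":0,"hand":0.008}]' 60
python3 -c "
from h import *
to(fw(0,0,.064),98.3)"
python3 -m pendant '[{"dx":0,"dy":0,"dz":0.002,"rx":0,"ry":0,"rz":0,"hand":0.008},{"dx":0,"dy":0,"dz":0.002,"rx":0,"ry":0,"rz":0,"hand":0.008},{"dx":0,"dy":0,"dz":0,"rx":0,"ry":0,"rz":0,"hand":0.008},{"dx":0,"dy":0,"dz":0,"rx":0,"ry":0,"rz":0,"hand":0.008}]' 60
python3 -c "
from h import *
to(fw(0,0,.064),98.3)"
python3 -m pendant '[{"dx":0,"dy":0,"dz":0.002,"rx":0,"ry":0,"rz":0,"hand":0.008},{"dx":0,"dy":0,"dz":0.001,"rx":0,"ry":0,"rz":0,"hand":0.008},{"dx":0,"dy":0,"dz":0,"rx":0,"ry":0,"rz":0,"hand":0.008},{"dx":0,"dy":0,"dz":0,"rx":0,"ry":0,"rz":0,"hand":0.008}]' 60
python3 -c "
from h import *
to(fw(0,0,.064),98.3)"
```

```text
clock: 12.18
position: [0.5187, -0.0341, 0.0681]
ee_rot: [-0.0, 0.654, 0.756, -0.0]
contact_force: [-0.2, 0.7, -1.3]
width: 0.0098
gripper_force: 58.8
shift mm [-0.4  1.2  4.1] turn deg [-0.02 -0.    0.01] F [-0.15  0.74 -1.34] w 0.0098 t 12.18
clock: 12.52
position: [0.5188, -0.034, 0.0641]
ee_rot: [-0.0, 0.654, 0.757, -0.0]
contact_force: [0.1, 0.3, -1.1]
width: 0.0097
gripper_force: 58.8
shift mm [-0.5  1.2  0.1] turn deg [-0.02 -0.    0.01] F [ 0.1   0.29 -1.08] w 0.0097 t 12.52
clock: 12.85
position: [0.5188, -0.034, 0.0612]
ee_rot: [-0.0, 0.654, 0.756, -0.0]
contact_force: [0.5, 0.0, -1.1]
width: 0.0096
gripper_force: 58.8
shift mm [-0.5  1.2 -2.8] turn deg [-0.01  0.    0.01] F [ 0.51  0.03 -1.08] w 0.0096 t 12.85
```

```bash
python3 -m pendant '[{"dx":0,"dy":0.0008,"dz":0.001,"rx":0,"ry":0,"rz":0,"hand":0.008},{"dx":0,"dy":0,"dz":0.001,"rx":0,"ry":0,"rz":0,"hand":0.008},{"dx":0,"dy":0,"dz":0,"rx":0,"ry":0,"rz":0,"hand":0.008},{"dx":0,"dy":0,"dz":0,"rx":0,"ry":0,"rz":0,"hand":0.008}]' 60
python3 -m pendant '[{"dx":0,"dy":0,"dz":0.001,"rx":0,"ry":0,"rz":0,"hand":0.008},{"dx":0,"dy":0,"dz":0.001,"rx":0,"ry":0,"rz":0,"hand":0.008},{"dx":0,"dy":0,"dz":0,"rx":0,"ry":0,"rz":0,"hand":0.008},{"dx":0,"dy":0,"dz":0,"rx":0,"ry":0,"rz":0,"hand":0.008}]' 60
python3 -c "
from h import *
to(fw(0,0,.064),98.3);print(manip.get_state()['moment'])
im=shot('side','b8.png',(252,195,312,240),10)"
```

```text
clock: 13.18
position: [0.5196, -0.0339, 0.0592]
ee_rot: [-0.0, 0.654, 0.757, -0.0]
contact_force: [0.4, 0.8, -0.0]
width: 0.0101
gripper_force: 58.8
clock: 13.52
position: [0.5197, -0.034, 0.0573]
ee_rot: [0.0, 0.654, 0.757, -0.0]
contact_force: [0.4, -0.9, -0.9]
width: 0.0097
gripper_force: 58.8
shift mm [-0.3  0.2 -6.7] turn deg [0.   0.01 0.02] F [ 0.37 -0.91 -0.93] w 0.0097 t 13.52
[-0.03452005 -0.05067863 -0.0147593 ]
```

View pics/b8.png

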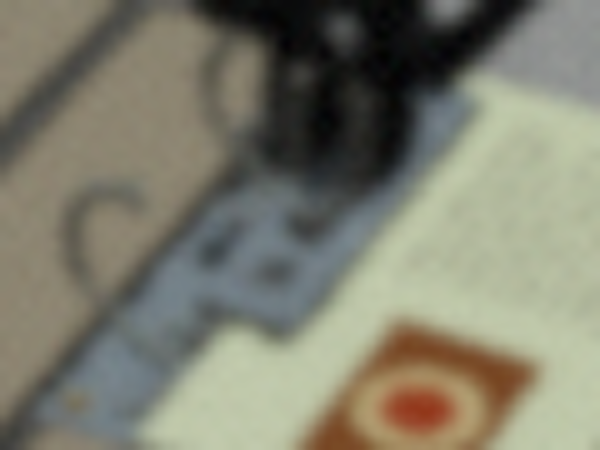

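The bar covers both posts, with the +y hole at (275,270), and there is no reaction force, so the tips appear to be in the holes. Continue in small steps.

```bash
python3 -m pendant '[{"dx":0,"dy":0,"dz":0.001,"rx":0,"ry":0,"rz":0,"hand":0.008},{"dx":0,"dy":0,"dz":0.001,"rx":0,"ry":0,"rz":0,"hand":0.008},{"dx":0,"dy":0,"dz":0,"rx":0,"ry":0,"rz":0,"hand":0.008},{"dx":0,"dy":0,"dz":0,"rx":0,"ry":0,"rz":0,"hand":0.008}]' 60
python3 -m pendant '[{"dx":0,"dy":0,"dz":0.001,"rx":0,"ry":0,"rz":0,"hand":0.008},{"dx":0,"dy":0,"dz":0.001,"rx":0,"ry":0,"rz":0,"hand":0.008},{"dx":0,"dy":0,"dz":0,"rx":0,"ry":0,"rz":0,"hand":0.008},{"dx":0,"dy":0,"dz":0,"rx":0,"ry":0,"rz":0,"hand":0.008}]' 60
python3 -c "
from h import *
to(fw(0,0,.064),98.3);print(manip.get_state()['moment'])"
```

```text
clock: 13.9
position: [0.5198, -0.034, 0.0552]
ee_rot: [0.0, 0.654, 0.756, 0.0]
contact_force: [0.5, -0.2, -1.8]
width: 0.0097
gripper_force: 58.8
clock: 14.23
position: [0.5199, -0.034, 0.0533]
ee_rot: [0.0, 0.654, 0.756, 0.0]
contact_force: [1.8, 0.0, -0.1]
width: 0.0094
gripper_force: 59.0
shift mm [ -0.3   0.1 -10.7] turn deg [0.03 0.02 0.01] F [ 1.79  0.   -0.15] w 0.0094 t 14.23
[-0.1210293  -0.13088268  0.05975962]
```

```bash
python3 -m pendant '[{"dx":0,"dy":0.0003,"dz":0.001,"rx":0,"ry":0,"rz":0,"hand":0.008},{"dx":0,"dy":0,"dz":0.001,"rx":0,"ry":0,"rz":0,"hand":0.008},{"dx":0,"dy":0,"dz":0,"rx":0,"ry":0,"rz":0,"hand":0.008},{"dx":0,"dy":0,"dz":0,"rx":0,"ry":0,"rz":0,"hand":0.008}]' 60
python3 -m pendant '[{"dx":0,"dy":0,"dz":0.001,"rx":0,"ry":0,"rz":0,"hand":0.008},{"dx":0,"dy":0,"dz":0.001,"rx":0,"ry":0,"rz":0,"hand":0.008},{"dx":0,"dy":0,"dz":0,"rx":0,"ry":0,"rz":0,"hand":0.008},{"dx":0,"dy":0,"dz":0,"rx":0,"ry":0,"rz":0,"hand":0.008}]' 60
python3 -c "
from h import *
to(fw(0,0,.064),98.3);print(manip.get_state()['moment'])"
```

```text
clock: 14.57
position: [0.5201, -0.0339, 0.051]
ee_rot: [0.0, 0.654, 0.756, 0.0]
contact_force: [0.2, -0.5, -0.9]
width: 0.0098
gripper_force: 58.8
clock: 14.9
position: [0.5201, -0.0339, 0.049]
ee_rot: [0.0, 0.654, 0.756, 0.0]
contact_force: [1.0, -0.9, 0.4]
width: 0.0098
gripper_force: 58.8
shift mm [ -0.4  -0.1 -15. ] turn deg [0.01 0.01 0.01] F [ 1.04 -0.92  0.37] w 0.0098 t 14.9
[-0.13814951 -0.23205189 -0.01155851]
```

```bash
for i in 1; do python3 -m pendant '[{"dx":0,"dy":0,"dz":0.001,"rx":0,"ry":0,"rz":0,"hand":0.008},{"dx":0,"dy":0,"dz":0.001,"rx":0,"ry":0,"rz":0,"hand":0.008},{"dx":0,"dy":0,"dz":0,"rx":0,"ry":0,"rz":0,"hand":0.008},{"dx":0,"dy":0,"dz":0,"rx":0,"ry":0,"rz":0,"hand":0.008}]' 60
python3 -c "
from h import *
to(fw(0,0,.064),98.3)"
done
python3 -m pendant '[{"dx":0,"dy":0,"dz":0.001,"rx":0,"ry":0,"rz":0,"hand":0.008},{"dx":0,"dy":0,"dz":0,"rx":0,"ry":0,"rz":0,"hand":0.008},{"dx":0,"dy":0,"dz":0,"rx":0,"ry":0,"rz":0,"hand":0.008}]' 60
python3 -m pendant '[{"dx":0,"dy":0,"dz":0.001,"rx":0,"ry":0,"rz":0,"hand":0.008},{"dx":0,"dy":0,"dz":0,"rx":0,"ry":0,"rz":0,"hand":0.008},{"dx":0,"dy":0,"dz":0,"rx":0,"ry":0,"rz":0,"hand":0.008}]' 60
python3 -m pendant '[{"dx":0,"dy":0,"dz":0.001,"rx":0,"ry":0,"rz":0,"hand":0.008},{"dx":0,"dy":0,"dz":0,"rx":0,"ry":0,"rz":0,"hand":0.008},{"dx":0,"dy":0,"dz":0,"rx":0,"ry":0,"rz":0,"hand":0.008}]' 60
python3 -c "
from h import *
to(fw(0,0,.064),98.3)"
```

```text
clock: 15.23
position: [0.52, -0.0339, 0.047]
ee_rot: [0.0, 0.654, 0.756, -0.0]
contact_force: [2.1, -2.1, -1.2]
width: 0.0098
gripper_force: 58.8
shift mm [ -0.4  -0.  -17. ] turn deg [0.   0.   0.01] F [ 2.1  -2.11 -1.15] w 0.0098 t 15.23
clock: 15.48
position: [0.5199, -0.0339, 0.046]
ee_rot: [-0.0, 0.654, 0.757, -0.0]
contact_force: [2.1, -0.8, -1.0]
width: 0.0094
gripper_force: 58.7
clock: 15.73
position: [0.5199, -0.0339, 0.0451]
ee_rot: [-0.0, 0.654, 0.756, -0.0]
contact_force: [1.5, -2.0, 0.1]
width: 0.0092
gripper_force: 58.8
clock: 15.98
position: [0.5199, -0.0339, 0.0441]
ee_rot: [-0.0, 0.654, 0.756, -0.0]
contact_force: [0.4, -0.9, -1.4]
width: 0.0097
gripper_force: 58.8
shift mm [ -0.5   0.1 -19.9] turn deg [-0.01  0.    0.01] F [ 0.37 -0.87 -1.37] w 0.0097 t 15.98
```

```bash
python3 -m pendant '[{"dx":0,"dy":0,"dz":0.001,"rx":0,"ry":0,"rz":0,"hand":0.008},{"dx":0,"dy":0,"dz":0,"rx":0,"ry":0,"rz":0,"hand":0.008},{"dx":0,"dy":0,"dz":0,"rx":0,"ry":0,"rz":0,"hand":0.008}]' 60 | grep -E "pos|contact"
python3 -m pendant '[{"dx":0,"dy":0,"dz":0.001,"rx":0,"ry":0,"rz":0,"hand":0.008},{"dx":0,"dy":0,"dz":0,"rx":0,"ry":0,"rz":0,"hand":0.008},{"dx":0,"dy":0,"dz":0,"rx":0,"ry":0,"rz":0,"hand":0.008}]' 60| grep -E "pos|contact"
python3 -m pendant '[{"dx":0,"dy":0,"dz":0.001,"rx":0,"ry":0,"rz":0,"hand":0.008},{"dx":0,"dy":0,"dz":0,"rx":0,"ry":0,"rz":0,"hand":0.008},{"dx":0,"dy":0,"dz":0,"rx":0,"ry":0,"rz":0,"hand":0.008}]' 60| grep -E "pos|contact"
```

```text
position: [0.5199, -0.0339, 0.0431]
contact_force: [1.0, -0.4, -0.9]
position: [0.5199, -0.0339, 0.0421]
contact_force: [1.0, -1.7, 0.3]
position: [0.5199, -0.0338, 0.041]
contact_force: [0.7, -1.5, -2.4]
```

```bash
python3 -m pendant '[{"dx":0,"dy":0,"dz":0.001,"rx":0,"ry":0,"rz":0,"hand":0.008},{"dx":0,"dy":0,"dz":0,"rx":0,"ry":0,"rz":0,"hand":0.008},{"dx":0,"dy":0,"dz":0,"rx":0,"ry":0,"rz":0,"hand":0.008}]' 60 | grep -E "pos|contact"
python3 -m pendant '[{"dx":0,"dy":0,"dz":0.001,"rx":0,"ry":0,"rz":0,"hand":0.008},{"dx":0,"dy":0,"dz":0,"rx":0,"ry":0,"rz":0,"hand":0.008},{"dx":0,"dy":0,"dz":0,"rx":0,"ry":0,"rz":0,"hand":0.008}]' 60| grep -E "pos|contact"
python3 -m pendant '[{"dx":0,"dy":0,"dz":0.001,"rx":0,"ry":0,"rz":0,"hand":0.008},{"dx":0,"dy":0,"dz":0,"rx":0,"ry":0,"rz":0,"hand":0.008},{"dx":0,"dy":0,"dz":0,"rx":0,"ry":0,"rz":0,"hand":0.008}]' 60| grep -E "pos|contact"
python3 -c "
from h import *
to(fw(0,0,.064),98.3)
im=shot('side','b9.png',(252,195,312,240),10)"
```

```text
position: [0.5199, -0.0339, 0.0401]
contact_force: [1.0, -1.3, -0.5]
position: [0.5199, -0.0339, 0.0394]
contact_force: [0.6, -1.6, 2.0]
position: [0.5199, -0.0339, 0.0385]
contact_force: [0.0, -1.6, 3.9]
shift mm [ -0.5   0.  -25.5] turn deg [0.   0.01 0.02] F [ 0.05 -1.62  3.88] w 0.0097 t 17.48
```

View pics/b9.png

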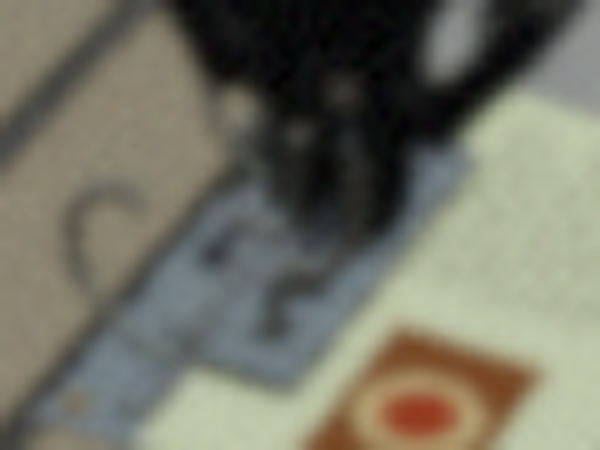

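The post tip stands proud of the hole at (275,300) and the bar has met the cards. I'll press on in 0.8 mm steps, watching the force.

```bash
python3 -m pendant '[{"dx":0,"dy":0,"dz":0.0008,"rx":0,"ry":0,"rz":0,"hand":0.008},{"dx":0,"dy":0,"dz":0,"rx":0,"ry":0,"rz":0,"hand":0.008},{"dx":0,"dy":0,"dz":0,"rx":0,"ry":0,"rz":0,"hand":0.008}]' 60 | grep -E "pos|contact"
python3 -m pendant '[{"dx":0,"dy":0,"dz":0.0008,"rx":0,"ry":0,"rz":0,"hand":0.008},{"dx":0,"dy":0,"dz":0,"rx":0,"ry":0,"rz":0,"hand":0.008},{"dx":0,"dy":0,"dz":0,"rx":0,"ry":0,"rz":0,"hand":0.008}]' 60| grep -E "pos|contact"
```

```text
position: [0.5199, -0.0339, 0.0377]
contact_force: [-1.0, -1.5, 5.3]
position: [0.5199, -0.0339, 0.0371]
contact_force: [-0.8, -1.2, 7.6]
```

```bash
python3 -m pendant '[{"dx":0,"dy":0,"dz":0.0008,"rx":0,"ry":0,"rz":0,"hand":0.008},{"dx":0,"dy":0,"dz":0,"rx":0,"ry":0,"rz":0,"hand":0.008},{"dx":0,"dy":0,"dz":0,"rx":0,"ry":0,"rz":0,"hand":0.008}]' 60 | grep -E "pos|contact"
python3 -m pendant '[{"dx":0,"dy":0,"dz":0.0008,"rx":0,"ry":0,"rz":0,"hand":0.008},{"dx":0,"dy":0,"dz":0,"rx":0,"ry":0,"rz":0,"hand":0.008},{"dx":0,"dy":0,"dz":0,"rx":0,"ry":0,"rz":0,"hand":0.008},{"dx":0,"dy":0,"dz":0,"rx":0,"ry":0,"rz":0,"hand":0.008},{"dx":0,"dy":0,"dz":0,"rx":0,"ry":0,"rz":0,"hand":0.008}]' 60| grep -E "pos|contact"
```

```text
position: [0.5199, -0.0339, 0.0365]
contact_force: [0.1, -1.1, 7.5]
position: [0.5199, -0.0339, 0.036]
contact_force: [-1.9, -0.7, 10.6]
```

```bash
python3 -m pendant '[{"dx":0,"dy":0,"dz":0.0001,"rx":0,"ry":0,"rz":0,"hand":0.008},{"dx":0,"dy":0,"dz":0,"rx":0,"ry":0,"rz":0,"hand":0.008},{"dx":0,"dy":0,"dz":0,"rx":0,"ry":0,"rz":0,"hand":0.008}]' 60 | grep -E "pos|contact"
python3 -m pendant '[{"dx":0,"dy":0,"dz":0,"rx":0,"ry":0,"rz":0,"hand":0.008},{"dx":0,"dy":0,"dz":0,"rx":0,"ry":0,"rz":0,"hand":0.008},{"dx":0,"dy":0,"dz":0,"rx":0,"ry":0,"rz":0,"hand":0.008}]' 60 | grep -E "pos|contact"
python3 -m pendant '[{"dx":0,"dy":0,"dz":0,"rx":0,"ry":0,"rz":0,"hand":0.012},{"dx":0,"dy":0,"dz":0,"rx":0,"ry":0,"rz":0,"hand":0.02},{"dx":0,"dy":0,"dz":-0.003,"rx":0,"ry":0,"rz":0,"hand":0.03},{"dx":0,"dy":0,"dz":-0.01,"rx":0,"ry":0,"rz":0,"hand":0.03},{"dx":0,"dy":0,"dz":-0.03,"rx":0,"ry":0,"rz":0,"hand":0.03},{"dx":0,"dy":0,"dz":-0.04,"rx":0,"ry":0,"rz":0,"hand":0.02},{"dx":0,"dy":0,"dz":-0.04,"rx":0,"ry":0,"rz":0,"hand":0.01},{"dx":0,"dy":0,"dz":-0.03,"rx":0,"ry":0,"rz":0,"hand":0},{"dx":0,"dy":0,"dz":0,"rx":0,"ry":0,"rz":0,"hand":0},{"dx":0,"dy":0,"dz":0,"rx":0,"ry":0,"rz":0,"hand":0},{"dx":0,"dy":0,"dz":0,"rx":0,"ry":0,"rz":0,"hand":0}]' 20
python3 - <<'E'
from h import *
to(fw(.044,-.118,.15),98.3)
S=manip.get_image('side'); g=S['frame']
# bar +y end near-corners at candidate undersides, and rib; check bluish-grey mask near post
for z in(.03,.035,.04,.045): print(z,proj(S,[fw(.015,.059,z+.005),fw(-.015,.059,z+.005)]).round(1).tolist())
f=g.astype(int);m=((f[...,2]-f[...,0])>3)
print('\n'.join(''.join('#' if v else '.' for v in r) for r in m[200:240,255:305]))
E
```

```text
position: [0.52, -0.0339, 0.036]
contact_force: [-2.3, -1.2, 11.4]
position: [0.5199, -0.0339, 0.0359]
contact_force: [-2.3, -1.9, 11.3]
clock: 20.12
position: [0.5192, -0.0336, 0.1877]
ee_rot: [-0.0, 0.654, 0.757, -0.0]
contact_force: [0.2, -0.4, 0.8]
width: -0.0001
gripper_force: 0.0
shift mm [-118.8   44.7   37.6] turn deg [-0.05 -0.02  0.01] F [ 0.24 -0.35  0.78] w -0.0001 t 20.12
0.03 [[270.5, 229.4], [280.7, 232.8]]
0.035 [[270.5, 227.9], [280.7, 231.3]]
0.04 [[270.5, 226.4], [280.7, 229.8]]
0.045 [[270.5, 224.9], [280.8, 228.2]]
..................................................
.................................................#
..................................................
..................................................
..................................................
..................................................
..................................................
..................................................
.............................########.............
............................##############........
............................################....
[... 781 characters left out ...]
###################..................
........################.######...................
.......#######################....................
......#######################.....................
.....########################.....................
....###########.....########......................
...###########.........####.......................
.....#########....................................
......#######.....................................
.##...######......................................
.##..######.......................................
.....######.......................................
.......###........................................
..................................................
```

The bar stayed down: its near corner, about (281,232), matches an underside at 25-30 mm. Next, close the lever with shut fingertips, following its arc from the +y side.

```bash
python3 -m pendant '[{"dx":-0.0225,"dy":0.022,"dz":0,"rx":0,"ry":0,"rz":0,"hand":0},{"dx":-0.0225,"dy":0.0225,"dz":0,"rx":0,"ry":0,"rz":0,"hand":0},{"dx":0,"dy":0,"dz":0.03,"rx":0,"ry":0,"rz":0,"hand":0},{"dx":0,"dy":0,"dz":0.03,"rx":0,"ry":0,"rz":0,"hand":0},{"dx":0,"dy":0,"dz":0.023,"rx":0,"ry":0,"rz":0,"hand":0},{"dx":0,"dy":0,"dz":0.014,"rx":0,"ry":0,"rz":0,"hand":0},{"dx":0,"dy":0,"dz":0.006,"rx":0,"ry":0,"rz":0,"hand":0},{"dx":0,"dy":0,"dz":0,"rx":0,"ry":0,"rz":0,"hand":0},{"dx":0,"dy":0,"dz":0,"rx":0,"ry":0,"rz":0,"hand":0},{"dx":0,"dy":0,"dz":0,"rx":0,"ry":0,"rz":0,"hand":0}]' 20
python3 - <<'E'
from h import *
to(fw(.044,-.0508,.0847),98.3)
th=np.arange(1.3,-.01,-.1);r=66
y=-48-r*np.cos(th)+4*np.sin(th)+11;z=20+r*np.sin(th)+4*np.cos(th)
print(np.c_[th,y,z,np.r_[0,np.diff(y)],np.r_[0,-np.diff(z)]].round(1))
E
```

```text
clock: 21.0
position: [0.5711, -0.0721, 0.0857]
ee_rot: [0.001, 0.654, 0.757, 0.0]
contact_force: [0.8, -0.3, 0.0]
width: -0.0001
gripper_force: 0.0
shift mm [-6.  -1.1  1. ] turn deg [0.07 0.03 0.02] F [ 0.83 -0.31  0.03] w -0.0001 t 21.0
[[ 1.300e+00 -5.080e+01  8.470e+01  0.000e+00  0.000e+00]
 [ 1.200e+00 -5.720e+01  8.300e+01 -6.400e+00  1.700e+00]
 [ 1.100e+00 -6.340e+01  8.060e+01 -6.200e+00  2.300e+00]
 [ 1.000e+00 -6.930e+01  7.770e+01 -5.900e+00  2.900e+00]
 [ 9.000e-01 -7.490e+01  7.420e+01 -5.600e+00  3.500e+00]
 [ 8.000e-01 -8.010e+01  7.010e+01 -5.200e+00  4.100e+00]
 [ 7.000e-01 -8.490e+01  6.560e+01 -4.800e+00  4.600e+00]
 [ 6.000e-01 -8.920e+01  6.060e+01 -4.300e+00  5.000e+00]
 [ 5.000e-01 -9.300e+01  5.520e+01 -3.800e+00  5.400e+00]
 [ 4.000e-01 -9.620e+01  4.940e+01 -3.200e+00  5.800e+00]
 [ 3.000e-01 -9.890e+01  4.330e+01 -2.600e+00  6.100e+00]
 [ 2.000e-01 -1.009e+02  3.700e+01 -2.000e+00  6.300e+00]
 [ 1.000e-01 -1.023e+02  3.060e+01 -1.400e+00  6.500e+00]
 [-0.000e+00 -1.030e+02  2.400e+01 -7.000e-01  6.600e+00]]
```

Half-speed rows, checking force along the way.

```bash
python3 -m pendant '[{"dx":-0.003,"dy":-0.001,"dz":0.001,"rx":0,"ry":0,"rz":0,"hand":0},{"dx":-0.003,"dy":0,"dz":0,"rx":0,"ry":0,"rz":0,"hand":0},{"dx":-0.0032,"dy":0,"dz":0.0008,"rx":0,"ry":0,"rz":0,"hand":0},{"dx":-0.0032,"dy":0,"dz":0.0009,"rx":0,"ry":0,"rz":0,"hand":0},{"dx":-0.0031,"dy":0,"dz":0.0011,"rx":0,"ry":0,"rz":0,"hand":0},{"dx":-0.0031,"dy":0,"dz":0.0012,"rx":0,"ry":0,"rz":0,"hand":0}]' 20
python3 -m pendant '[{"dx":-0.003,"dy":0,"dz":0.0014,"rx":0,"ry":0,"rz":0,"hand":0},{"dx":-0.0029,"dy":0,"dz":0.0015,"rx":0,"ry":0,"rz":0,"hand":0},{"dx":-0.0028,"dy":0,"dz":0.0017,"rx":0,"ry":0,"rz":0,"hand":0},{"dx":-0.0028,"dy":0,"dz":0.0018,"rx":0,"ry":0,"rz":0,"hand":0}]' 20
python3 -c "
from h import *
to(fw(.044,-.0749,.0742),98.3)"
```

```text
clock: 21.5
position: [0.5725, -0.0893, 0.0817]
ee_rot: [-0.0, 0.654, 0.756, 0.001]
contact_force: [-2.8, 5.2, 9.3]
width: -0.0002
gripper_force: 4.3
clock: 21.83
position: [0.5743, -0.1013, 0.0757]
ee_rot: [0.0, 0.654, 0.756, 0.001]
contact_force: [-1.8, 3.4, 10.1]
width: 0.0002
gripper_force: 4.7
shift mm [-0.7 -0.   1.5] turn deg [ 0.12 -0.05 -0.02] F [-1.79  3.44 10.1 ] w 0.0002 t 21.83
```

```bash
python3 -m pendant '[{"dx":-0.0026,"dy":0,"dz":0.002,"rx":0,"ry":0,"rz":0,"hand":0},{"dx":-0.0026,"dy":0,"dz":0.0021,"rx":0,"ry":0,"rz":0,"hand":0},{"dx":-0.0024,"dy":0,"dz":0.0023,"rx":0,"ry":0,"rz":0,"hand":0},{"dx":-0.0024,"dy":0,"dz":0.0023,"rx":0,"ry":0,"rz":0,"hand":0}]' 20|grep -E "pos|contact"
python3 -m pendant '[{"dx":-0.0022,"dy":0,"dz":0.0025,"rx":0,"ry":0,"rz":0,"hand":0},{"dx":-0.0021,"dy":0,"dz":0.0025,"rx":0,"ry":0,"rz":0,"hand":0},{"dx":-0.0019,"dy":0,"dz":0.0027,"rx":0,"ry":0,"rz":0,"hand":0},{"dx":-0.0019,"dy":0,"dz":0.0027,"rx":0,"ry":0,"rz":0,"hand":0}]' 20|grep -E "pos|contact"
python3 -c "
from h import *
to(fw(.044,-.093,.0552),98.3)"
```

```text
position: [0.5759, -0.1122, 0.0673]
contact_force: [-2.8, 0.9, 11.3]
position: [0.5773, -0.1211, 0.0567]
contact_force: [-2.3, -0.9, 9.5]
shift mm [ 1.1 -0.1  1.5] turn deg [0.14 0.15 0.02] F [-2.31 -0.87  9.54] w 0.0 t 22.5
```

```bash
python3 -m pendant '[{"dx":-0.0015,"dy":0,"dz":0.0029,"rx":0,"ry":0,"rz":0,"hand":0},{"dx":-0.0015,"dy":0,"dz":0.0029,"rx":0,"ry":0,"rz":0,"hand":0},{"dx":-0.0013,"dy":0,"dz":0.003,"rx":0,"ry":0,"rz":0,"hand":0},{"dx":-0.0013,"dy":0,"dz":0.0031,"rx":0,"ry":0,"rz":0,"hand":0}]' 20|grep -E "pos|contact"
python3 -m pendant '[{"dx":-0.001,"dy":0,"dz":0.0031,"rx":0,"ry":0,"rz":0,"hand":0},{"dx":-0.001,"dy":0,"dz":0.0032,"rx":0,"ry":0,"rz":0,"hand":0},{"dx":-0.0007,"dy":0,"dz":0.0032,"rx":0,"ry":0,"rz":0,"hand":0},{"dx":-0.0007,"dy":0,"dz":0.002,"rx":0,"ry":0,"rz":0,"hand":0},{"dx":0,"dy":0,"dz":0,"rx":0,"ry":0,"rz":0,"hand":0}]' 20|grep -E "pos|contact"
python3 -c "
from h import *
to(fw(.044,-.103,.024),98.3)"
```

```text
position: [0.5783, -0.127, 0.0442]
contact_force: [-0.7, -1.2, 4.6]
position: [0.5769, -0.1283, 0.03]
contact_force: [-0.0, -1.1, 0.6]
shift mm [-1.8  1.3  6. ] turn deg [-0.12 -0.08  0.  ] F [-0.03 -1.06  0.58] w 0.0006 t 23.25
```

The force vanished, so the lever snapped away below the tip. I'll feel gently for it, then back off.

```bash
python3 -m pendant '[{"dx":0,"dy":0,"dz":0.002,"rx":0,"ry":0,"rz":0,"hand":0},{"dx":0,"dy":0,"dz":0.002,"rx":0,"ry":0,"rz":0,"hand":0},{"dx":0,"dy":0,"dz":0,"rx":0,"ry":0,"rz":0,"hand":0},{"dx":0,"dy":0,"dz":0,"rx":0,"ry":0,"rz":0,"hand":0}]' 20|grep -E "pos|contact"
python3 -m pendant '[{"dx":0,"dy":0,"dz":0.001,"rx":0,"ry":0,"rz":0,"hand":0},{"dx":0,"dy":0,"dz":0.0005,"rx":0,"ry":0,"rz":0,"hand":0},{"dx":0,"dy":0,"dz":0,"rx":0,"ry":0,"rz":0,"hand":0}]' 20|grep -E "pos|contact"
python3 -m pendant '[{"dx":0,"dy":0,"dz":-0.005,"rx":0,"ry":0,"rz":0,"hand":0},{"dx":0,"dy":0,"dz":-0.02,"rx":0,"ry":0,"rz":0,"hand":0},{"dx":0,"dy":0,"dz":-0.03,"rx":0,"ry":0,"rz":0,"hand":0},{"dx":-0.03,"dy":0,"dz":-0.02,"rx":0,"ry":0,"rz":0,"hand":0},{"dx":-0.03,"dy":0,"dz":-0.02,"rx":0,"ry":0,"rz":0,"hand":0},{"dx":-0.03,"dy":0,"dz":-0.02,"rx":0,"ry":0,"rz":0,"hand":0},{"dx":-0.02,"dy":0,"dz":0,"rx":0,"ry":0,"rz":0,"hand":0},{"dx":0,"dy":0,"dz":0,"rx":0,"ry":0,"rz":0,"hand":0},{"dx":0,"dy":0,"dz":0,"rx":0,"ry":0,"rz":0,"hand":0},{"dx":0,"dy":0,"dz":0,"rx":0,"ry":0,"rz":0,"hand":0}]' 20|grep -E "pos|contact"
python3 - <<'E'
from h import *
T=manip.get_image('top');S=manip.get_image('side')
f=T['frame'].astype(int);m=((f[...,2]-f[...,0])>3)&(f.max(2)<150)
print(proj(T,[fw(.044,-.123,.024),fw(0,.059,.031),fw(0,-.059,.031)]).round(1).tolist())
print('\n'.join(''.join('#' if v else '.' for v in r) for r in m[190:232,260:350]))
f=S['frame'].astype(int);m=((f[...,2]-f[...,0])>3)
print(proj(S,[fw(.044,-.123,.024),fw(-.015,.059,.031),fw(-.015,-.059,.031)]).round(1).tolist())
print('\n'.join(''.join('#' if v else '.' for v in r) for r in m[192:240,255:305]))
E
```

```text
position: [0.5776, -0.1285, 0.0269]
contact_force: [0.3, -0.4, 0.2]
position: [0.5777, -0.1287, 0.0255]
contact_force: [-0.4, 0.4, 0.4]
position: [0.5929, -0.2367, 0.1402]
contact_force: [1.0, 0.5, -0.0]
[[341.2, 193.8], [270.6, 221.9], [318.6, 214.8]]
................................................................................##......#.
.........................................................................#.#.#.####.......
..............................................................######...############......#
......................................................##.#########################.#.....#
................................................#...###############################..#.#.#
...........................................#######..###############################..#.###
....................................#############.#.###############################......#
............................#####################..######################.........###.#.##
.......................###########################.#################...............#.....#
...............#.###########
[... 4771 characters left out ...]
###################..................
........################.######...................
......########################....................
......########..#############.....................
.....#########....##########......................
....###########.....########......................
....###########........####.......................
.....#########....................................
..#...#######.....................................
.##...######......................................
###...#####.......................................
.....######.......................................
.......###........................................
..................................................
```

The lever lies level with its end at (341,194), as it was when shut. The tip met nothing down to 25.5 mm, and the bar is in place on the posts.

```bash
python3 -c "
from rig import manip
print(manip.sign_off())"
```

```text
the job is handed in; nothing more can be done
None
```

I handed the job in with the bar clamped on the cards at about 11 N and the lever shut, judging by the wrist force and the final camera masks; the sign-off gave no verdict, and I viewed 12 pictures, two over the limit of 10.

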